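# Take the long tube out of the mixer's spring clips

### The job

The tube mixer has stopped. Pull the long capped tube straight up out of its pair of spring clips and lay it gently, flat, in the shallow metal tray; leave the short tube in its clips.

Things in the scene. Friction and masses are not known exactly. Their poses are not given: they have to be found in the camera images.
- long_tube_mid (a point): Long white tube, 28 mm in diameter, 160 mm long with its grey cap (32 mm wide, 18 mm long, at +x), 60 g, lying level. Point on its axis half-way along; x = tube axis. Two clips 12 mm wide hold it 32 mm either side of this point; the 52 mm between them is free to grip, the platform 31 mm below. Clips resist an upward pull with 8 to 18 N and snap open within 15 mm of lift; 25 mm up it is clear.
- short_tube_mid (a point): Short white tube, to be left alone: also 28 mm in diameter but 112 mm long, with a conical end and a 13 mm grey cap (32 mm wide). It lies in the mixer's other pair of clips, parallel to the long tube and 96 mm from it, at the same height. Point on its axis half-way along; x = tube axis.
- mixer: Fixed grey box with grey platform, 150 (x) by 200 (y) by 42 mm high; origin at the centre of its underside on the table; display and knob on -x face. Two stations at y = +48 and -48 mm, each two C-shaped steel spring clips (x = +32, -32 mm) open to the top, holding a tube along x, its axis at z = 73 mm. Clips reach 18 mm to each side of that axis and 17 mm above it. Which tube is where varies.
- tray: Shallow open rectangular metal tray, 220 (x) by 170 (y) mm, rim 18 mm high, walls and floor 3 mm thick, fixed to the table; origin at the centre of its underside, on the table. A tube lying on its floor has its axis 17 to 19 mm above the table.

How it is judged:
By the outcome, as a careful person would: the job done as asked, in the order asked, and still so for the second after the job is handed in, with the robot touching nothing.
It also fails if it takes over 48 s, if anything falls off the work surface, if the arm or the gripper's body presses on something with over 40 N, if the wrist force passes 120 N, or if a joint passes its speed limit or range.

### The arm

A 6-joint arm with a two-finger parallel gripper is mounted at the origin on a cart in front of the work surface, level with it; the furniture and walls round the work are solid. World frame = base frame: x ahead of the robot, y to its left, z up, the work surface at z = 0. Lengths are in m, angles in rad, forces in N, time in s.
With the tool pointing down it reaches from about 0.2 to 0.875 m from the base axis. Payload 3.4 kg.
Tool frame: the origin (TCP) lies between the finger pads; the fingertips stand arm.tcp_to_tips ahead of it and the grasp point (between the pads) is the TCP (arm.tcp_to_tips is the distance from the TCP to the fingertips, in m); z points along the fingers, y is the line along which they close (so a half turn about z gives the same grasp; the last joint's range is limited). The gripper opens to 94 mm and grips with 3 to 60 N. Pads are 16 mm wide; open, the fingers measure 119 mm over their backs; the gripper's body (75 mm by 177 mm) begins 78 mm behind the grasp point.
Start: joints at [1.011, 0.276, 1.505, -0, 1.361, -0.121], TCP at [0.244, 0.521, 0.203] pointing down, gripper open.
Joint ranges: [-2.89, 2.89], [-0.75, 2.08], [0.22, 2.7], [-1.18, 4.32], [0.11, 2.71], [-2.7, 2.7]. Speed limits (rad/s): [2.57, 2.57, 3.14, 3.14, 3.14, 3.14].

### API

Orientations are given as [roll, pitch, yaw] about the fixed x, y, z axes, in that order (R = Rz(yaw) Ry(pitch) Rx(roll)).
In Python, from bench import arm gives the robot as it stands. The module is installed in compiled form; this text tells all that it offers.
- The arm moves only by the tool jog_arm, never from a script. Its argument "rows" is one flat list of numbers, 5 for each row, row after row: the shift along the tool's x, y, z normalised to -1 to 1, where 1 is 0.25 m, then the turn about the tool's z normalised to -1 to 1, where 1 is 360 degrees, then the finger opening in mm, from 0 to 94. A call has 1 to 10 rows; each row is the pose to reach, as a shift and turn from the pose commanded when the call began, along the tool's axes at that moment, turning the shorter way round; what a row does not reach only later rows make up. A row lasts 1/10 s, in which the tool goes at most 50 mm and 8.59 degrees, less where a joint would pass 70% of its speed; a pose out of reach is approached as far as the arm can. A call with a number of a shift or a turn outside -1 to 1 is refused whole. A call with a gripper value outside its range is refused whole. The fingers move at their own pace and stop on an object; "grip_force" is the grip in N (left out, the last holds). Time passes only in rows, so rows that repeat a pose let the fingers close. It gives the time, the measured TCP pose, the force, the opening and the grip force at its end, in the units of the state.
- arm.observe(): the state, without advancing time (a new reading comes with each control period).
- arm.read_camera(name): name is "scene" or "top" or "wrist"; returns the picture (384x512x3 uint8, red, green, blue); there is no depth.
- arm.calibration(name): a dict with "K" (3x3 intrinsics, pixels), "extrinsics" (4x4, takes a point from camera to world coordinates). Camera axes: x right, y up, looking along -z (the intrinsics and any distortion apply to the point x, -y, -z); pixel columns grow to the right and rows downward; lengths in m; the calibration is good to about 2 mm. A picture is of the moment at which its call begins: read the wrist's pose just before it. calibration takes no time and is no camera call; for the wrist camera it gives the pose at the moment of the call.
- arm.job_done(): hands the job in; it is judged then, once.
Trained networks look in the newest picture that a camera, given by its name, has taken for a name from the list of things; names that differ only in an ending like _2 or _b are one class to them, and where a whole thing is asked for, a point or a joint stands for the part that bears it (a point fixed in the world has none). Each returns a list of dicts, best first, with "conf" (0 to 1); they miss things now and then, are a little off and sometimes report something else, mostly with a low value. They report only what shows in the picture. A call takes as long as a camera call.
- arm.regions_of(query, camera): "mask" (384x512 bool, what is visible of it) and "uv" ([column, row] in pixels, amid what is visible of it).
- arm.tip_of(query, camera): "uv" ([column, row] in pixels: a listed point, or the origin of a listed thing).
The state is a dict: "clock": time; "qpos": joint angles; "joint_vel": joint speeds; "joint_torque": joint torques, N m; "tcp_pos": TCP position; "eef_rot": TCP orientation; "ft_force": force on the tool from outside, world axes, zero at the start; "moment": the same for the moment, N m; "opening": finger opening in m; "gripper_force": force on a finger pad.
Only numpy, scipy, OpenCV 4.12 (cv2) and the standard library are available. Lean on these libraries where they do the work, as an engineer would, in place of code of your own. Each camera call takes 0.05 s, during which the arm holds its last target. There are 200 camera calls.

## Working session

There is one attempt and no reset: what is moved stays moved. The work goes in short steps, Python scripts to look and compute and a tool call to move; the robot and the scene stay as the last step left them, time stands still between calls to the robot, and variables do not carry over. Pictures are saved under pics/ and viewed, at most 10 in all, crops included, and the job is handed in when it is done.

Besides the shell and the picture viewer there is one more tool, called after "Request:" by a JSON object that holds its "name" and its "arguments". jog_arm: Moves the arm, as the interface text tells. Scaled input: -1 to 1 covers 0.25 m each way for a shift and 360 degrees each way for a turn. Its arguments: {"type":"object","properties":{"rows":{"type":"array"},"grip_force":{"type":"number"}},"required":["rows"]}

```bash
mkdir -p pics
cat > h.py <<'E'
import numpy as np, cv2
from bench import arm
def ray(cam,uv):
    c=arm.calibration(cam);K=np.array(c["K"]);E=np.array(c["extrinsics"])
    d=np.linalg.inv(K)@[uv[0],uv[1],1]; d=E[:3,:3]@(d*[1,-1,-1]); return E[:3,3],d
def at(cam,uv,z):
    o,d=ray(cam,uv); return o+d*(z-o[2])/d[2]
def proj(cam,p):
    c=arm.calibration(cam);K=np.array(c["K"]);E=np.array(c["extrinsics"])
    q=np.linalg.inv(E)@np.append(p,1); q=K@(q[:3]*[1,-1,-1]); return q[:2]/q[2]
E
python3 - <<'E'
from h import *
np.set_printoptions(precision=4,suppress=True)
s=arm.observe(); print(s["clock"],s["tcp_pos"],s["eef_rot"],arm.tcp_to_tips,arm.calibration("top").keys())
ims=[]
for cam in("top","scene"):
    im=arm.read_camera(cam)[:,:,::-1].copy()
    for q,z in(("long_tube_mid",.073),("short_tube_mid",.073),("mixer",0),("tray",0)):
        for r in arm.tip_of(q,cam)[:2]:
            print(cam,q,round(r["conf"],2),r["uv"],at(cam,r["uv"],z))
        if cam=="top":
          for r in arm.regions_of(q,cam)[:2]:
            m=r["mask"].astype(np.uint8); pts=cv2.findNonZero(m)
            b=cv2.boxPoints(cv2.minAreaRect(pts)); zz={"mixer":.042,"tray":.018}.get(q,.073)
            print("  reg",round(r["conf"],2),r["uv"],[at(cam,p,zz)[:2] for p in b])
    cv2.imwrite(f"pics/{cam}.png",im)
E
```

```text
0.0 [0.244  0.52   0.2024] [-3.1398 -0.0002  2.7028] 0.019 dict_keys(['K', 'extrinsics'])
top long_tube_mid 0.6 [311.5, 190.5] [ 0.512  -0.1275  0.073 ]
  reg 0.92 [309.8, 186.3] [array([ 0.5944, -0.1055]), array([ 0.5973, -0.1365]), array([ 0.4396, -0.1483]), array([ 0.437 , -0.1176])]
top short_tube_mid 0.57 [353.7, 185.2] [ 0.5258 -0.2336  0.073 ]
  reg 0.64 [353.5, 183.3] [array([ 0.5804, -0.2036]), array([ 0.5835, -0.2349]), array([ 0.4723, -0.2433]), array([ 0.4694, -0.2122])]
top mixer 0.96 [323.0, 189.8] [ 0.5195 -0.172   0.    ]
  reg 0.77 [325.0, 188.9] [array([ 0.5826, -0.0658]), array([ 0.6053, -0.2657]), array([ 0.4475, -0.2796]), array([ 0.4264, -0.0818])]
top tray 0.7 [172.4, 185.5] [0.5288 0.2297 0.    ]
  reg 0.72 [169.2, 184.3] [array([0.4249, 0.3311]), array([0.649 , 0.3232]), array([0.6394, 0.146 ]), array([0.4144, 0.157 ])]
scene long_tube_mid 0.88 [331.0, 227.5] [ 0.5205 -0.1316  0.073 ]
scene short_tube_mid 0.61 [374.2, 247.4] [ 0.5283 -0.2281  0.073 ]
scene mixer 0.97 [342.9, 256.6] [ 0.5176 -0.1743  0.    ]
scene tray 0.87 [208.2, 176.8] [ 0.5263  0.2369 -0.    ]
scene tray 0.15 [372.4, 247.0] [ 0.5797 -0.2162  0.    ]
```

View pics/top.png

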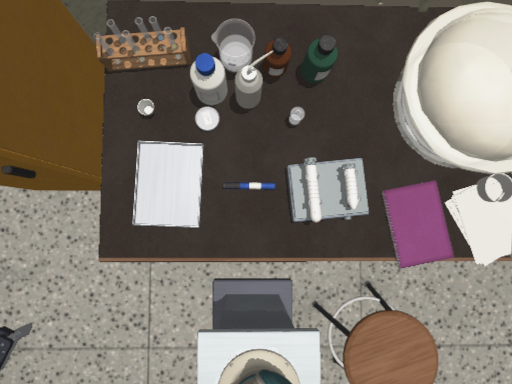

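View pics/scene.png

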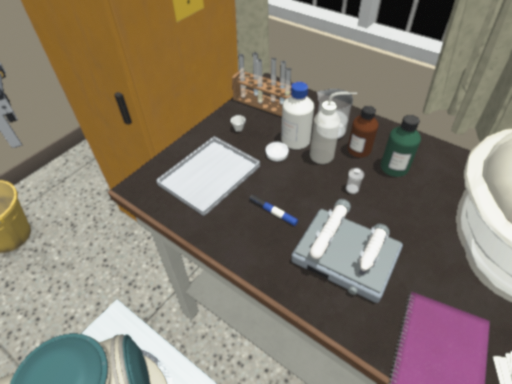

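Top view shows the long tube from (310,160) to (316,220), with its cap at the far (+x) end, and the short tube at (352,187). The tray is at (169,185). The scene view agrees. Mixer yaw is about 5.5°, and the long tube's midpoint is about (0.515, -0.128). Next I move above it.

Request:
{"name": "jog_arm", "arguments": {"rows": [-0.93,-0.85,0,-0.085,94,-0.93,-0.85,0,-0.085,94,-0.93,-0.85,0,-0.085,94,-0.93,-0.85,0,-0.085,94,-0.93,-0.85,0,-0.085,94,-0.93,-0.85,0,-0.085,94,-0.93,-0.85,0,-0.085,94,-0.93,-0.85,0,-0.085,94], "grip_force": 10}}

```text
clock: 1.5
tcp_pos: [0.3655, 0.227, 0.2035]
eef_rot: [-3.141, 0.001, -3.051]
ft_force: [-0.5, 0.4, 0.1]
opening: 0.0941
gripper_force: 0.0
```

```bash
cat >> h.py <<'E'
def togo(p,yaw_deg):
    from scipy.spatial.transform import Rotation as R
    s=arm.observe(); M=R.from_euler("xyz",s["eef_rot"]).as_matrix()
    d=M.T@(np.array(p)-s["tcp_pos"]); 
    cur=np.degrees(np.arctan2(M[1,0],M[0,0])); t=-((yaw_deg-cur+180)%360-180)
    print("t",s["clock"],"tcp",np.round(s["tcp_pos"],4),"yaw",round(cur,2),"m",np.round(d,4),"norm",np.round(d/.25,3),"turn",round(t/360,4),"F",np.round(s["ft_force"],1),"open",s["opening"],s["qpos"].round(2) if hasattr(s["qpos"],"round") else s["qpos"])
E
python3 -c "
from h import *
togo([.515,-.128,.2],185.5)"
```

```text
t 1.5 tcp [0.3655 0.227  0.2035] yaw -174.81 m [-0.1168 -0.3671  0.0039] norm [-0.467 -1.468  0.016] turn -0.0009 F [-0.5  0.4  0.1] open 0.09406243443874891 [ 0.39  0.05  1.78 -0.    1.3  -1.27]
```

Request:
{"name": "jog_arm", "arguments": {"rows": [-0.3,-0.95,0,0,94,-0.3,-0.95,0,0,94,-0.3,-0.95,0,0,94,-0.3,-0.95,0,0,94,-0.3,-0.95,0,0,94,-0.3,-0.95,0,0,94]}}

```text
clock: 2.1
tcp_pos: [0.4648, -0.0039, 0.2033]
eef_rot: [-3.139, 0.002, -3.052]
ft_force: [-0.5, 0.9, 0.2]
opening: 0.0937
gripper_force: 0.0
```

Request:
{"name": "jog_arm", "arguments": {"rows": [-0.167,-0.51,0,0,60,-0.167,-0.51,0,0,60,-0.167,-0.51,0,0,60,-0.167,-0.51,0,0,60,-0.167,-0.51,0,0,60]}}

```text
clock: 2.6
tcp_pos: [0.5155, -0.1212, 0.2028]
eef_rot: [3.139, -0.001, -3.046]
ft_force: [0.2, -1.2, 0.3]
opening: 0.061
gripper_force: 0.0
```

Run:
```python
from h import *
togo([.515,-.128,.2],185.5)
im=arm.read_camera("wrist")[:,:,::-1].copy()
for q in("long_tube_mid","short_tube_mid"):
    for r in arm.tip_of(q,"wrist")[:2]: print(q,r["conf"],r["uv"],at("wrist",r["uv"],.073))
    for r in arm.regions_of(q,"wrist")[:1]:
        b=cv2.boxPoints(cv2.minAreaRect(cv2.findNonZero(r["mask"].astype(np.uint8))))
        w=np.array([at("wrist",p,.073)[:2] for p in b]); print(r["conf"],w.round(4).tolist())
        cv2.drawContours(im,[b.astype(int)],0,(0,0,255),1)
cv2.imwrite("pics/w1.png",im)
```

```text
t 2.6 tcp [ 0.5155 -0.1212  0.2028] yaw -174.54 m [ 0.0011 -0.0067  0.0027] norm [ 0.004 -0.027  0.011] turn -0.0001 F [ 0.2 -1.2  0.3] open 0.06103027518959091 [-0.36  0.21  1.6   0.    1.34 -2.03]
long_tube_mid 0.89 [245.6, 181.6] [ 0.50940367 -0.13196908  0.073     ]
0.67 [[0.4353, -0.1517], [0.4322, -0.123], [0.5981, -0.1043], [0.6017, -0.1372]]
short_tube_mid 0.63 [153.5, 186.0] [ 0.52310792 -0.22316236  0.073     ]
0.89 [[0.4693, -0.246], [0.464, -0.2145], [0.5818, -0.2032], [0.5879, -0.2379]]
```

View pics/w1.png

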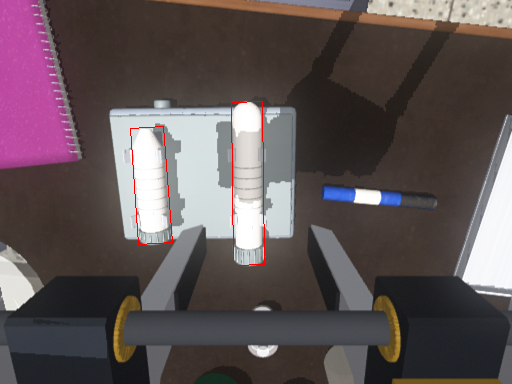

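The wrist view shows the long tube along column 249, cap at the bottom (249,256), rounded end at (249,101). That puts the midpoint at about (0.514, -0.129) with yaw 5.6°. I'll descend partway, then check.

Request:
{"name": "jog_arm", "arguments": {"rows": [0,0,0.15,0,60,0,0,0.28,0,60,0,0,0.28,0,60]}}

```text
clock: 3.15
tcp_pos: [0.5119, -0.1206, 0.1298]
eef_rot: [3.137, -0.008, -3.045]
ft_force: [-1.1, -0.5, -0.1]
opening: 0.0601
gripper_force: 0.0
```

```bash
python3 -c "
from h import *
togo([.514,-.129,.073],185.6)"
```

```text
t 3.15 tcp [ 0.5119 -0.1206  0.1298] yaw -174.48 m [-0.0017 -0.0088  0.0568] norm [-0.007 -0.035  0.227] turn -0.0002 F [-1.1 -0.5 -0.1] open 0.06010841314623397 [-0.36  0.26  1.72  0.    1.17 -2.03]
```

Request:
{"name": "jog_arm", "arguments": {"rows": [0,-0.034,0,0,60,0,-0.034,0.08,0,60,0,-0.034,0.16,0,60,0,-0.034,0.225,0,60,0,-0.034,0.225,0,60,0,-0.034,0.225,0,60]}}

```text
clock: 3.75
tcp_pos: [0.5176, -0.132, 0.0787]
eef_rot: [-3.14, 0.003, -3.046]
ft_force: [-0.2, 0.3, -0.8]
opening: 0.0599
gripper_force: 0.0
```

Run:
```python
from h import *
togo([.514,-.129,.073],185.6)
im=arm.read_camera("wrist")[:,:,::-1].copy()
for r in arm.tip_of("long_tube_mid","wrist")[:1]: print(r["conf"],r["uv"],at("wrist",r["uv"],.073))
cv2.imwrite("pics/w2.png",im)
```

```text
t 3.75 tcp [ 0.5176 -0.132   0.0787] yaw -174.54 m [0.0033 0.0034 0.0057] norm [0.013 0.014 0.023] turn -0.0004 F [-0.2  0.3 -0.8] open 0.05986081402971672 [-0.38  0.32  1.78 -0.    1.04 -2.05]
0.89 [257.1, 229.6] [ 0.51331936 -0.13231768  0.073     ]
```

View pics/w2.png

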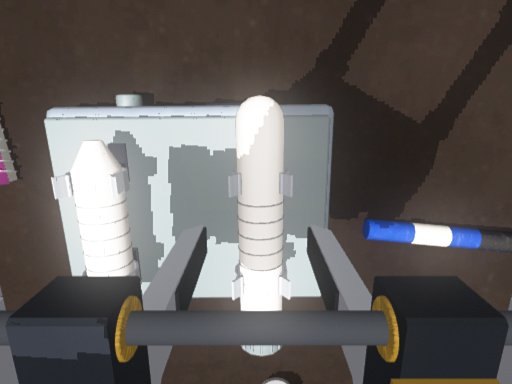

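Clips show at rows about 185 and 288 around column 261, and the tube is centred between the fingers. I'll check the clip midpoint against the TCP.

Run:
```python
from h import *
a=at("wrist",(261,185),.088);b=at("wrist",(262,288),.088);print(a,b,(a+b)/2,np.linalg.norm(a-b))
togo((a+b)/2*[1,1,0]+[0,0,.073],185.6)
```

```text
[ 0.48108966 -0.13331268  0.088     ] [ 0.54458353 -0.12630899  0.088     ] [ 0.51283659 -0.12981084  0.088     ] 0.06387896598579589
t 3.85 tcp [ 0.5178 -0.132   0.0789] yaw -174.54 m [0.0047 0.0027 0.0059] norm [0.019 0.011 0.023] turn -0.0004 F [0.1 0.5 0.3] open 0.059829219029680615 [-0.38  0.31  1.78  0.    1.04 -2.05]
```

Request:
{"name": "jog_arm", "arguments": {"rows": [0.018,0.01,0.024,0,60,0.018,0.01,0.024,0,60,0.018,0.01,0.024,0,20,0.018,0.01,0.024,0,20,0.018,0.01,0.024,0,20,0.018,0.01,0.024,0,20,0.018,0.01,0.024,0,20,0.018,0.01,0.024,0,20], "grip_force": 40}}

```text
clock: 4.65
tcp_pos: [0.5118, -0.1297, 0.0712]
eef_rot: [-3.141, 0.0, -3.046]
ft_force: [-1.0, -1.9, 0.7]
opening: 0.0266
gripper_force: 40.0
```

```bash
python3 -c "
from h import *
togo([.5128,-.1298,.073],185.6); print(arm.observe()['gripper_force'])"
```

```text
t 4.65 tcp [ 0.5118 -0.1297  0.0712] yaw -174.52 m [-0.001  -0.0002 -0.0018] norm [-0.004 -0.001 -0.007] turn -0.0003 F [-1.  -1.9  0.7] open 0.026585757463220942 [-0.38  0.32  1.8  -0.    1.02 -2.05]
39.9930614233017
```

Gripped at a 27 mm opening. Pull straight up slowly.

Request:
{"name": "jog_arm", "arguments": {"rows": [0,0,-0.016,0,20,0,0,-0.032,0,20,0,0,-0.048,0,20,0,0,-0.064,0,20,0,0,-0.08,0,20,0,0,-0.1,0,20,0,0,-0.12,0,20,0,0,-0.15,0,20,0,0,-0.18,0,20,0,0,-0.18,0,20]}}

```text
clock: 5.65
tcp_pos: [0.5125, -0.1295, 0.1174]
eef_rot: [-3.141, 0.003, -3.046]
ft_force: [0.8, -0.4, -0.2]
opening: 0.0266
gripper_force: 40.0
```

Request:
{"name": "jog_arm", "arguments": {"rows": [0,0,-0.1,0,20,0,0,-0.2,0,20,0,0,-0.28,0,20,0,0,-0.28,0,20]}}

```text
clock: 6.05
tcp_pos: [0.5133, -0.1299, 0.1886]
eef_rot: [-3.139, 0.005, -3.046]
ft_force: [0.2, -0.2, -0.5]
opening: 0.0264
gripper_force: 40.0
```

Run:
```python
from h import *
togo([.53,.235,.16],177.5)
cv2.imwrite("pics/w3.png",arm.read_camera("scene")[:,:,::-1])
for cam in("top","scene"):
    if cam=="top": arm.read_camera(cam)
    for r in arm.regions_of("tray",cam)[:1]:
        b=cv2.approxPolyDP(cv2.convexHull(cv2.findNonZero(r["mask"].astype(np.uint8))),6,True)[:,0]
        w=np.array([at(cam,p,.018)[:2] for p in b]); print(r["conf"],w.round(3).tolist(),w.mean(0))
```

```text
t 6.05 tcp [ 0.5133 -0.1299  0.1886] yaw -174.54 m [-0.0512  0.3617  0.0279] norm [-0.205  1.447  0.112] turn 0.0221 F [ 0.2 -0.2 -0.5] open 0.026373100901436217 [-0.38  0.21  1.63  0.    1.29 -2.05]
0.85 [[0.64, 0.156], [0.425, 0.159], [0.427, 0.325], [0.641, 0.32]] [0.53319965 0.24011024]
0.58 [[0.637, 0.148], [0.413, 0.147], [0.422, 0.315], [0.644, 0.316]] [0.52900157 0.23176393]
```

View pics/w3.png

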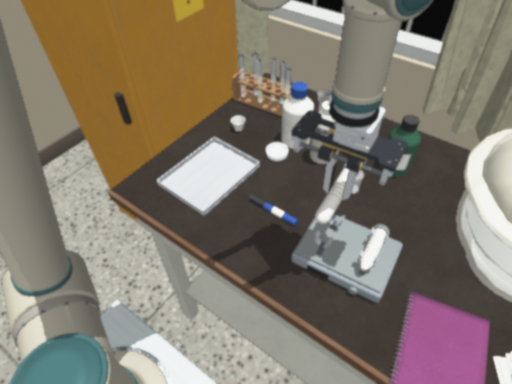

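The scene picture shows the long tube held level at (338,195), clear of its clips, with the short tube still in place at (374,247). The tray centre is about (0.531, 0.235). Next I carry the tube over.

Request:
{"name": "jog_arm", "arguments": {"rows": [-0.02,0.1,0,0.01,20,-0.04,0.24,0,0.021,20,-0.06,0.38,0,0.021,20,-0.08,0.52,0,0.021,20,-0.09,0.66,0,0.021,20,-0.1,0.75,0,0.021,20]}}

```text
clock: 6.85
tcp_pos: [0.5173, 0.0621, 0.1845]
eef_rot: [3.141, -0.003, 3.106]
ft_force: [-0.6, 0.5, -0.8]
opening: 0.0265
gripper_force: 40.0
```

```bash
python3 -c "
from h import *
togo([.531,.235,.1],178)"
```

```text
t 6.85 tcp [0.5173 0.0621 0.1845] yaw 177.97 m [-0.0079  0.1732  0.0846] norm [-0.032  0.693  0.338] turn -0.0001 F [-0.6  0.5 -0.8] open 0.026481868854185523 [-0.01  0.21  1.65  0.    1.29 -1.55]
```

Request:
{"name": "jog_arm", "arguments": {"rows": [-0.01,0.14,0,0,20,-0.02,0.28,0,0,20,-0.03,0.42,0.08,0,20,-0.03,0.56,0.16,0,20,-0.03,0.67,0.24,0,20,-0.03,0.67,0.34,0,20,-0.03,0.67,0.4,0,20,-0.03,0.67,0.4,0,20,-0.03,0.67,0.4,0,20]}}

```text
clock: 7.75
tcp_pos: [0.5317, 0.2267, 0.0852]
eef_rot: [-3.141, -0.002, 3.105]
ft_force: [0.9, -1.0, -0.8]
opening: 0.0266
gripper_force: 40.0
```

Run:
```python
from h import *
togo([.531,.235,.024],178)
cv2.imwrite("pics/w4.png",arm.read_camera("wrist")[:,:,::-1])
```

```text
t 7.75 tcp [0.5317 0.2267 0.0852] yaw 177.9 m [0.0009 0.0083 0.0612] norm [0.004 0.033 0.245] turn -0.0003 F [ 0.9 -1.  -0.8] open 0.026587792755421773 [ 0.28  0.37  1.68  0.    1.1  -1.25]
```

View pics/w4.png

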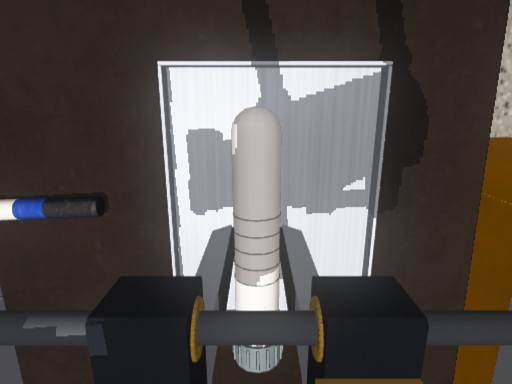

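Over the tray, the tube's rounded end is at (257,108), inside the near rim at row 65. I'll shift +y 8 mm and lower slowly.

Request:
{"name": "jog_arm", "arguments": {"rows": [0,0.033,0.05,0,20,0,0.033,0.1,0,20,0,0.033,0.14,0,20,0,0.033,0.17,0,20,0,0.033,0.19,0,20,0,0.033,0.21,0,20,0,0.033,0.22,0,20,0,0.033,0.22,0,20]}}

```text
clock: 8.6
tcp_pos: [0.5325, 0.2351, 0.0308]
eef_rot: [-3.142, -0.0, 3.105]
ft_force: [0.6, -0.9, -0.9]
opening: 0.0273
gripper_force: 40.0
```

```bash
python3 -c "
from h import *
togo([.531,.235,.023],178)"
```

```text
t 8.6 tcp [0.5325 0.2351 0.0308] yaw 177.89 m [ 0.0015 -0.0001  0.0078] norm [ 0.006 -0.001  0.031] turn -0.0003 F [ 0.6 -0.9 -0.9] open 0.027255920896024678 [ 0.3   0.43  1.73  0.    0.98 -1.24]
```

Creep down until contact.

Request:
{"name": "jog_arm", "arguments": {"rows": [0,0,0.008,0,20,0,0,0.016,0,20,0,0,0.022,0,20,0,0,0.022,0,20]}}

```text
clock: 9.0
tcp_pos: [0.5324, 0.2351, 0.0254]
eef_rot: [3.142, -0.0, 3.105]
ft_force: [0.8, 0.5, -1.0]
opening: 0.0268
gripper_force: 40.0
```

Request:
{"name": "jog_arm", "arguments": {"rows": [0,0,0.004,0,20,0,0,0.006,0,20,0,0,0.006,0,20]}}

```text
clock: 9.3
tcp_pos: [0.5325, 0.2352, 0.024]
eef_rot: [3.142, -0.0, 3.105]
ft_force: [0.3, 0.5, -1.1]
opening: 0.0264
gripper_force: 40.0
```

Request:
{"name": "jog_arm", "arguments": {"rows": [0,0,0.004,0,20,0,0,0.006,0,20,0,0,0.006,0,20], "grip_force": 10}}

```text
clock: 9.6
tcp_pos: [0.5325, 0.2351, 0.0224]
eef_rot: [3.142, -0.0, 3.105]
ft_force: [0.2, -0.2, -0.3]
opening: 0.0275
gripper_force: 10.0
```

Run:
```python
from h import *
togo([.531,.235,.0225],178)
im=arm.read_camera("scene")[:,:,::-1]
cv2.imwrite("pics/w5.png",cv2.resize(im[110:230,130:290],None,fx=4,fy=4))
```

```text
t 9.6 tcp [0.5325 0.2351 0.0224] yaw 177.9 m [ 0.0014 -0.0002 -0.0001] norm [ 0.006 -0.001 -0.   ] turn -0.0003 F [ 0.2 -0.2 -0.3] open 0.02753895450309447 [ 0.3   0.44  1.74  0.    0.96 -1.24]
```

View pics/w5.png

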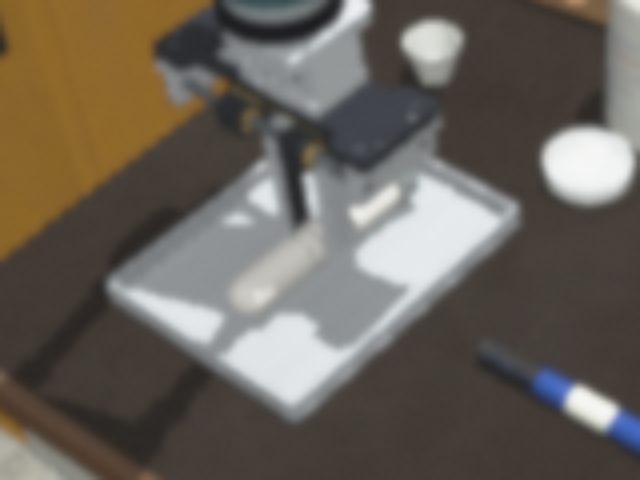

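The tube sits level inside the tray, crop (245,300) to (400,195), with the fingertips at the floor. I'll reduce the grip and open slowly so it slides down.

Request:
{"name": "jog_arm", "arguments": {"rows": [0,0,0,0,20,0,0,0,0,20,0,0,0,0,27.6,0,0,0,0,27.8,0,0,0,0,28,0,0,0,0,28.2,0,0,0,0,28.5,0,0,0,0,29,0,0,0,0,30,0,0,0,0,32], "grip_force": 3}}

```text
clock: 10.65
tcp_pos: [0.5325, 0.2352, 0.0225]
eef_rot: [3.142, 0.0, 3.105]
ft_force: [0.1, -0.3, -0.0]
opening: 0.0319
gripper_force: 0.0
```

Request:
{"name": "jog_arm", "arguments": {"rows": [0,0,0,0,36,0,0,0,0,42,0,0,0,0,50,0,0,0,0,56,0,0,0,0,60,0,0,0,0,60]}}

```text
clock: 11.25
tcp_pos: [0.5325, 0.2351, 0.0225]
eef_rot: [3.142, 0.0, 3.105]
ft_force: [-0.5, 0.4, -0.3]
opening: 0.0601
gripper_force: 0.0
```

Request:
{"name": "jog_arm", "arguments": {"rows": [0,0,-0.04,0,60,0,0,-0.1,0,60,0,0,-0.2,0,60,0,0,-0.35,0,60,0,0,-0.5,0,60,0,0,-0.5,0,60,0,0,-0.5,0,60,0,0,-0.5,0,60]}}

```text
clock: 12.05
tcp_pos: [0.5315, 0.2349, 0.1466]
eef_rot: [-3.141, -0.002, 3.105]
ft_force: [-0.3, 0.1, 0.7]
opening: 0.06
gripper_force: 0.0
```

Run:
```python
from h import *
togo([.531,.235,.15],178)
a=arm.read_camera("wrist")[:,:,::-1]; b=arm.read_camera("scene")[:,:,::-1]
cv2.imwrite("pics/w6.png",a); cv2.imwrite("pics/w7.png",cv2.resize(b[100:320,130:430],None,fx=2.6,fy=2.6))
```

```text
t 12.05 tcp [0.5315 0.2349 0.1466] yaw 177.9 m [ 0.0005  0.0001 -0.0034] norm [ 0.002  0.    -0.013] turn -0.0003 F [-0.3  0.1  0.7] open 0.06003428091485592 [ 0.3   0.32  1.58  0.    1.24 -1.24]
```

View pics/w6.png

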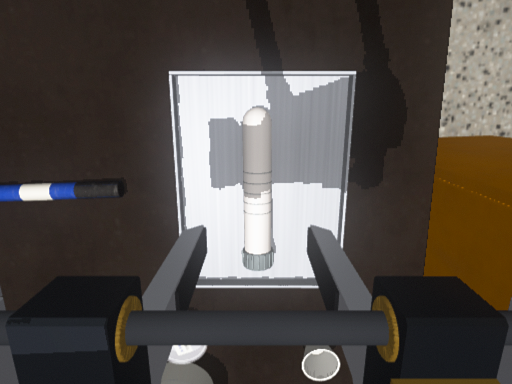

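View pics/w7.png

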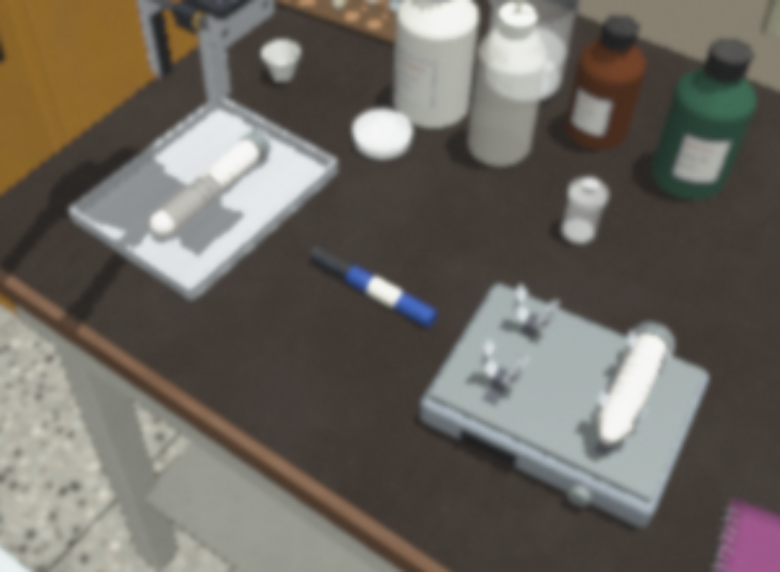

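The long tube lies flat in the tray (wrist (257,108) to (258,268)). In the scene crop, the short tube is still in its clips at (635,390) and the other clips are empty. I'll hand the job in.

```bash
python3 -c "
from bench import arm
print(arm.job_done())"
```

```text
the job is handed in; nothing more can be done
None
```

The long tube is out of its clips and lying flat in the tray, the short tube is still in its clips, and the job was handed in at about 12 s; at release the tube dropped the last few millimetres (about 5 mm by my estimate) because the fingertips reach below it.

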